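Shut the marked gas valve under the sliding cover

TASK

The pest treatment of the plant specimens is over, so shut off its gas: push the sliding cover of the valve box by its black tab all the way aside, away from the valve whose pipe carries red bands, and then push that valve's red handle round until it is fully shut, leaving the cover aside. Do it all by pushing with the fingertips: pick nothing up, and leave the black-handled valve, the glue jar, the press weight and the seed box as they are.

Things in the scene. Friction and masses are not known exactly. Their poses are not given: they have to be found in the camera images.
- valve_box: Grey open-topped steel box fixed to the bench, 200 (x) x 390 (y) x 88 mm high, walls 6 mm; origin at the centre of its underside, on the bench. Its y axis is its long axis, along which the cover slides. The end walls are 76 mm high. A thin partition up to 56 mm high crosses the middle; the inside floor is at 6 mm. Inside, one valve stands in each half, its pivot 85 mm from the box's centre along y and 30 mm beyond it along x (box axes); which half holds the marked one varies.
- cover (a joint): Slide of the cover along the box's y axis, m: 0 = centred on the box (both handles hidden), +0.165 = fully to the box's +y side (the half at -y is uncovered), -0.165 = fully to -y (the half at +y is uncovered). Starts near 0. About 2.5 N of friction; stays where it is left. The cover is an aluminium plate 184 (x) x 300 (y) x 4 mm, top at 84 mm above the bench, held in channels so that it cannot lift; pushed aside it overhangs the end of the box.
- cover_tab (a point): Centre of the black push tab that stands on the middle of the cover: an upright bar 80 mm along the box's x, 14 mm thick along the box's y, from 84 to 108 mm above the bench. This point is 96 mm above the bench.
- marked_valve: The marked valve: brass body on a copper pipe 16 mm thick, with red bands on the pipe outside both long walls of the box. Origin on the bench below the pipe's middle; same axes as the box (x along the pipe, y along the box). The pipe leaves both long walls at 30 mm height and drops into the bench 122 mm from the origin.
- marked_pivot (a point): Point on the vertical turning axis of the red handle, at the handle's mid height (66 mm above the bench).
- marked_handle_end (a point): Outer end of the red handle bar, at mid height: 70 mm from the pivot. The bar is 12 mm thick and runs from 58 to 74 mm above the bench, under the cover; free space beneath it.
- marked_handle (a joint): Turn of the red handle, rad: 0 = fully open, the bar points along the box's -x (in line with the pipe); it grows clockwise seen from above to 1.571 = fully shut, against its stop, the bar pointing along the box's +y (across the pipe). Starts between 0 and 0.45. About 0.22 N m of friction; stays where it is left.
- plain_valve: The other valve, the same but without red bands and with a black handle; origin and axes as for the marked valve. To be left as it is.
- plain_handle_end (a point): Outer end of the black handle bar (same sizes as the red one), at 66 mm height.
- glue_jar: White jar with green cap, 54 mm across, 75 mm high, loose on the bench beyond the box; origin at the centre of its underside.
- press_weight: Dark steel weight with a knob, 54 mm across, 57 mm high, loose on the bench beyond the box; origin at the centre of its underside.
- seed_box: Closed cardboard box 50 x 75 x 30 mm high, loose on the bench on the robot's side of the valve box; origin at the centre of its underside.
Mind the look-alikes: they are no part of the job. What is meant by the seed_box is not blue, and is the larger of those in its own colour.

How it is judged:
By the outcome, as a careful person would: the job done as asked, in the order asked, and still so for the second after the job is handed in, with the robot touching nothing.
It also fails if it takes over 45 s, if anything falls off the work surface, if the arm or the gripper's body presses on something with over 40 N, if the wrist force passes 120 N, or if a joint passes its speed limit or range.

ROBOT

A 6-joint arm with a two-finger parallel gripper is mounted at the origin on the work surface. World frame = base frame: x ahead of the robot, y to its left, z up, the work surface at z = 0. Lengths are in m, angles in rad, forces in N, time in s.
With the tool pointing down it reaches from about 0.35 to 0.85 m from the base axis. Payload 8.1 kg.
Tool frame: the origin (TCP) lies between the finger pads; the fingertips stand 25 mm ahead of it and the grasp point (between the pads) lies 6 mm ahead of it (robot.tip_extent is the distance from the TCP to the fingertips, in m); z points along the fingers, y is the direction in which the jaws open and shut (so a half turn about z gives the same grasp; the last joint's range is limited). The gripper opens to 93 mm and grips with 3 to 60 N. Pads are 15 mm wide; open, the fingers measure 128 mm over their backs; the gripper's body (75 mm by 188 mm) begins 65 mm behind the grasp point.
Start: joints at [1.063, 0.13, 1.488, -0, 1.523, -0.085], TCP at [0.246, 0.547, 0.244] pointing down, gripper open.
Joint ranges: [-2.96, 2.96], [-0.89, 2.26], [0.02, 2.5], [-1.34, 4.48], [0, 2.73], [-2.66, 2.66]. Speed limits (rad/s): [2.39, 2.39, 2.79, 3.14, 3.14, 3.14].

INTERFACE

Orientations are given as a rotation vector (axis times angle).
In Python, from plant import robot gives the robot as it stands.
- The arm moves only by the tool drive_tool, never from a script. Its argument "increments" is a list of rows, each a list of 7 numbers: the closure, from 0 (fully open) to 1 (shut), then the shift along the world's x, y, z in units of 25 mm (1.0 is 25 mm), then the turn, a rotation vector about the world's x, y, z in rad. In form: [[gripper, dx, dy, dz, rx, ry, rz], ...]. A call has 1 to 20 rows; each row is the pose to reach, as a shift and turn from the pose commanded when the call began; what a row does not reach only later rows make up. A row lasts 1/12 s, in which the tool goes at most 41.7 mm and 7.16 degrees, less where a joint would pass 70% of its speed; a pose out of reach is approached as far as the arm can. A call with a gripper value outside its range is refused whole. The fingers move at their own pace and stop on an object; "squeeze" is the grip in N (left out, the last holds). Time passes only in rows, so rows that repeat a pose let the fingers close. It gives the time, the measured TCP pose, the force and the opening at its end, in the units of the state.
- robot.read_state(): the state, without advancing time (a new reading comes with each control period).
- robot.read_camera(name): name is "side" or "top" or "wrist"; returns a dict with "image" (480x640x3 uint8, red, green, blue), "fx", "fy", "cx", "cy" (pixels), "T" (4x4, takes a point from camera to world coordinates); the wrist camera has in their place "mount" (4x4, takes a point from camera to tool coordinates, whose origin is the TCP and whose axes are the flange's). Camera axes: x right, y down, z forward; pixel columns grow to the right and rows downward; lengths in m; the calibration is good to about 2 mm. A picture is of the moment at which its call begins: read the wrist's pose just before it. There is no depth.
- robot.close_job(): hands the job in, once; it reports no verdict.
The state is a dict: "t": time; "q": joint angles; "dq": joint speeds; "joint_torque": joint torques, N m; "tool_pos": TCP position; "orientation": TCP orientation; "force": force on the tool from outside, world axes, zero at the start; "wrist_torque": the same for the moment, N m; "opening": finger opening in m.
Only numpy, scipy, OpenCV 4.12 (cv2) and the standard library are available. Lean on these libraries where they do the work, as an engineer would, in place of code of your own. Each camera call takes 0.05 s, during which the arm holds its last target.

## Working session

There is one attempt and no reset: what is moved stays moved. The work goes in short steps, Python scripts to look and compute and a tool call to move; the robot and the scene stay as the last step left them, time stands still between calls to the robot, and variables do not carry over. Pictures are saved under pics/ and viewed, and the job is handed in when it is done.

Besides the shell and the picture viewer there is one more tool, called after ">>>" by a JSON object that holds its "fn" and its "kwargs", one argument or row to a line. drive_tool: Moves the arm, as the interface text tells. Its arguments: {"type":"object","properties":{"increments":{"type":"array"},"squeeze":{"type":"number"}},"required":["increments"]}

```bash
mkdir -p pics; cat > h.py <<'E'
import numpy as np, cv2
from plant import robot
def shot(n,f):
    c=robot.read_camera(n); cv2.imwrite(f'pics/{f}.png',cv2.cvtColor(c['image'],cv2.COLOR_RGB2BGR)); 
    np.savez(f'pics/{f}.npz',**{k:v for k,v in c.items()}); return c
def load(f): return dict(np.load(f'pics/{f}.npz'))
def ray(c,u,v,z):
    T=c['T']; d=T[:3,:3]@np.array([(u-c['cx'])/c['fx'],(v-c['cy'])/c['fy'],1]); o=T[:3,3]
    return o+d*(z-o[2])/d[2]
def proj(c,p):
    T=np.linalg.inv(c['T']); q=T[:3,:3]@np.array(p)+T[:3,3]; return c['fx']*q[0]/q[2]+c['cx'],c['fy']*q[1]/q[2]+c['cy']
E
python3 - <<'E'
from h import *
print(robot.read_state())
for n in('top','side'): c=shot(n,n+'0'); print(c['T'],c['fx'],c['cx'],c['cy'])
E
```

```text
{'t': 0.0, 'q': array([ 1.06259397e+00,  1.31166142e-01,  1.48921996e+00, -8.17073310e-06,
        1.52296900e+00, -8.54172332e-02]), 'dq': array([ 0.00024116, -0.00138114,  0.00126705, -0.00018198,  0.00163566,
        0.0005488 ]), 'joint_torque': array([ 1.57692673e-03, -5.59833884e+01, -4.91771185e+01,  7.68517004e-02,
        3.54469148e-02, -2.03731556e-04]), 'tool_pos': array([0.24593345, 0.54674378, 0.24261699]), 'orientation': array([-6.59066836e-01, -3.07116245e+00,  2.65071970e-03]), 'force': array([ 0.19946871, -0.72397744,  0.05627728]), 'wrist_torque': array([-0.04745157,  0.02820058,  0.04289782]), 'opening': 0.09284244566579405}
[[-0.00774595 -0.98606711  0.16616755  0.40940292]
 [-0.99987759  0.00537846 -0.0146929   0.08636583]
 [ 0.01359446 -0.16626102 -0.98598806  0.86607013]
 [ 0.          0.          0.          1.        ]] 539.486730947571 318.15786375516024 226.81271747910722
[[ 0.9342894  -0.20489813  0.29175345  0.35780772]
 [-0.3564383  -0.55387379  0.75244638 -0.45885815]
 [ 0.00741974 -0.80699478 -0.59051195  0.47424768]
 [ 0.          0.          0.          1.        ]] 440.16431590398616 319.5241546900357 239.06713377120477
```

View pics/top0.png

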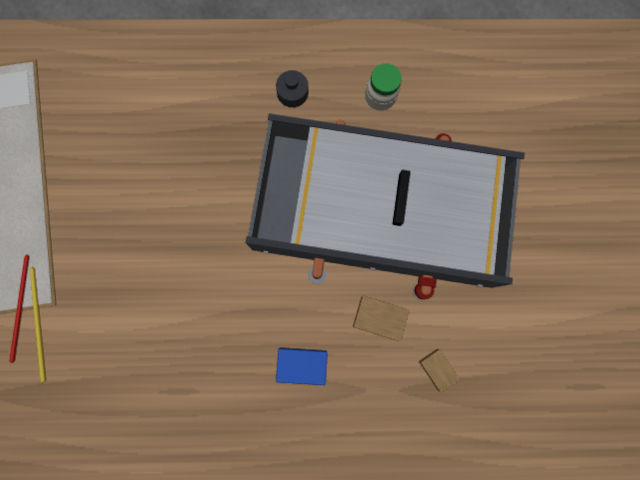

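View pics/side0.png

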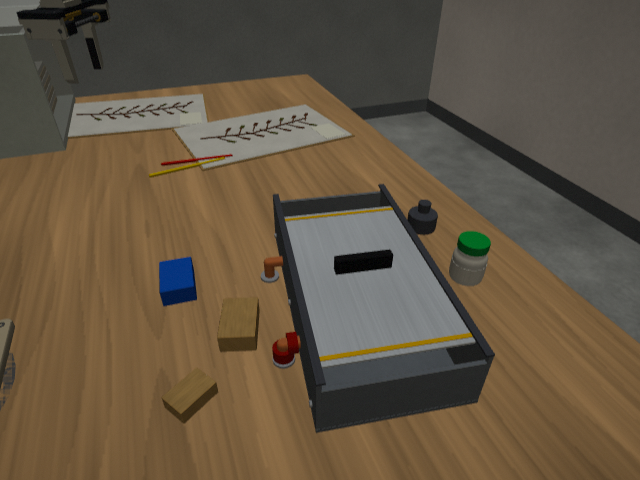

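The top view shows the box with its corners near (270,117), (523,153), (510,285) and (248,242). The red bands are on the right-hand pipe (427,285)/(443,138), which is the world -y half, and the black tab is at (402,198). The cover therefore has to go to world +y (left). Next I'll measure this.

```bash
python3 - <<'E'
from h import *
c=load('top0'); im=c['image'].astype(int)
# tab
m=((im.max(2)<40)).astype(np.uint8); m2=np.zeros_like(m); m2[160:235,380:425]=m[160:235,380:425]
ys,xs=np.nonzero(m2); r=cv2.minAreaRect(np.c_[xs,ys].astype(np.float32)); print(r)
print('tab',ray(c,*r[0],0.104))
b=cv2.boxPoints(r); print([ray(c,*p,0.108).round(4) for p in b])
# yellow stripes on cover
y=((im[:,:,0]>180)&(im[:,:,2]<90)&(im[:,:,1]>110)).astype(np.uint8)
n,l,s,ce=cv2.connectedComponentsWithStats(y)
for i in range(1,n):
    if s[i,4]>60:
        yy,xx=np.nonzero(l==i); r=cv2.minAreaRect(np.c_[xx,yy].astype(np.float32)); print('str',r); print([ray(c,*p,0.084).round(4) for p in cv2.boxPoints(r)])
for p in [(270,117),(523,153),(510,285),(248,242)]: print(p,ray(c,*p,0.088).round(4))
s=cv2.resize(c['image'][100:310,230:540],None,fx=2.5,fy=2.5); cv2.imwrite('pics/z0.png',s[:,:,::-1])
s=load('side0')
E
```

```text
((400.8056945800781, 197.7074432373047), (10.11052417755127, 54.84794235229492), 7.594643592834473)
tab [ 0.57994527 -0.04507959  0.104     ]
[array([ 0.5403, -0.0307,  0.108 ]), array([ 0.6205, -0.0437,  0.108 ]), array([ 0.6184, -0.0583,  0.108 ]), array([ 0.5383, -0.045 ,  0.108 ])]
(270, 117) [0.7094 0.1463 0.088 ]
(523, 153) [ 0.6515 -0.2345  0.088 ]
(510, 285) [ 0.4538 -0.2015  0.088 ]
(248, 242) [0.5187 0.1769 0.088 ]
```

View pics/z0.png

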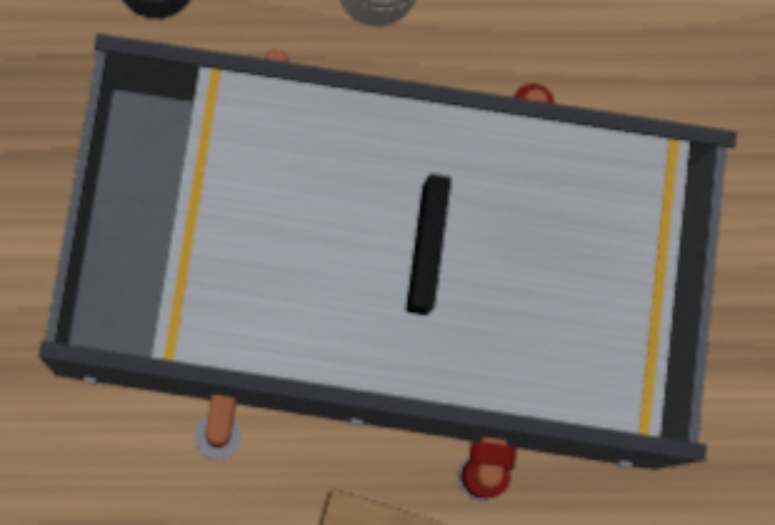

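>>> {"fn": "drive_tool", "kwargs": {
  "increments": [
    [1,0.2,-0.4,0,0,0,0.02],
    [1,0.7,-1.4,0,0,0,0.04],
    [1,1.3,-2.6,0,0,0,0.06],
    [1,2.0,-4.0,0,0,0,0.08],
    [1,2.7,-5.4,0,0,0,0.1],
    [1,3.4,-6.8,0,0,0,0.12],
    [1,4.1,-8.2,0,0,0,0.14],
    [1,4.9,-9.6,0,0,0,0.16],
    [1,5.6,-11,0,0,0,0.18],
    [1,6.3,-12.4,0,0,0,0.2],
    [1,7.0,-13.8,0,0,0,0.22],
    [1,7.7,-15.2,0,0,0,0.24],
    [1,8.5,-16.6,0,0,0,0.26],
    [1,9.2,-18,0,0,0,0.26],
    [1,9.9,-19.4,0,0,0,0.26],
    [1,10.6,-20.8,0,0,0,0.26],
    [1,11.3,-22.2,0,0,0,0.26],
    [1,12.0,-23.6,0,0,0,0.26],
    [1,12.6,-24.8,0,0,0,0.26],
    [1,13.0,-25.6,0,0,0,0.26]
  ]
}}

```text
t: 1.77
tool_pos: [0.5717, -0.096, 0.2429]
orientation: [-0.259, -3.13, 0.001]
force: [0.8, 0.5, 0.2]
opening: 0.0005
```

>>> {"fn": "drive_tool", "kwargs": {
  "increments": [
    [1,0,0,0,0,0,0],
    [1,0,0,-1,0,0,0],
    [1,0,0,-2,0,0,0],
    [1,0,0,-3,0,0,0],
    [1,0,0,-3,0,0,0],
    [1,0,0,-3,0,0,0]
  ]
}}

```text
t: 2.27
tool_pos: [0.5696, -0.0918, 0.167]
orientation: [-0.254, -3.127, -0.001]
force: [0.0, 0.9, 0.2]
opening: 0.0007
```

```bash
python3 - <<'E'
from h import *
s=robot.read_state(); print(s['tool_pos'],s['orientation'],s['opening'],s['force'])
shot('side','side1')
E
```

```text
[ 0.5695541  -0.09178171  0.16704443] [-2.54289942e-01 -3.12696548e+00 -1.41703999e-03] 0.0007014864329001344 [0.02374594 0.89782    0.23951129]
```

View pics/side1.png

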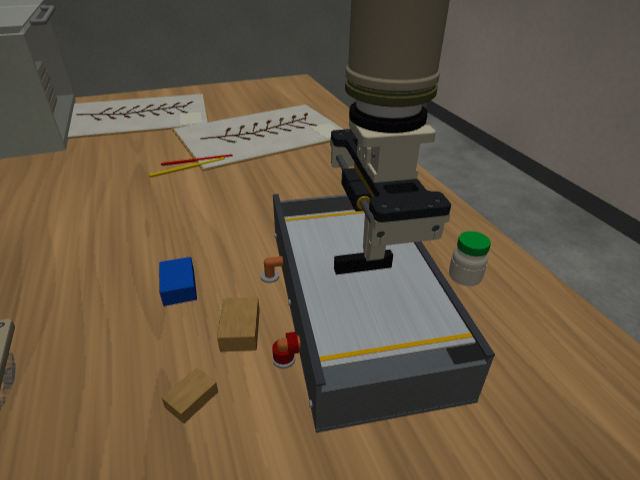

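The closed fingers are above the near (-y) side of the tab, with the tips about 142 mm up. I'll lower them behind the tab.

>>> {"fn": "drive_tool", "kwargs": {
  "increments": [
    [1,0,0,-0.7,0,0,0],
    [1,0,0,-1.4,0,0,0],
    [1,0,0,-2,0,0,0],
    [1,0,0,-2,0,0,0],
    [1,0,0,-2,0,0,0]
  ]
}}

```text
t: 2.73
tool_pos: [0.5716, -0.0927, 0.1201]
orientation: [0.255, 3.13, -0.0]
force: [0.6, 0.7, 1.0]
opening: 0.0008
```

```bash
python3 - <<'E'
from h import *
shot('side','side2')
E
```

```text
(no output)
```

View pics/side2.png

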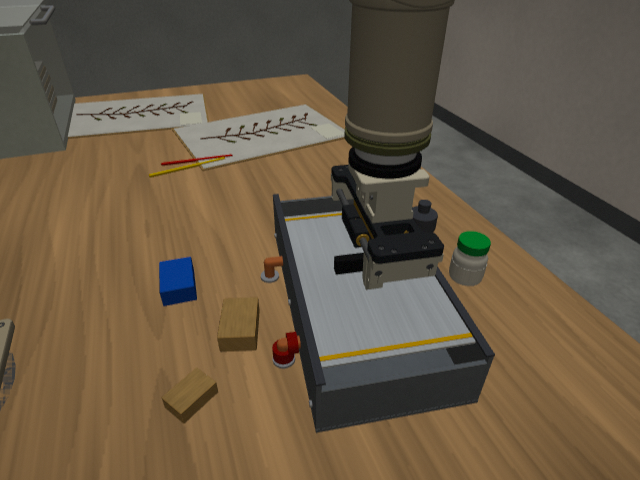

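>>> {"fn": "drive_tool", "kwargs": {
  "increments": [
    [1,0.06,0.4,0,0,0,0],
    [1,0.13,0.8,0,0,0,0],
    [1,0.19,1.2,0,0,0,0],
    [1,0.26,1.6,0,0,0,0],
    [1,0.32,2.0,0,0,0,0],
    [1,0.39,2.4,0,0,0,0],
    [1,0.45,2.8,0,0,0,0],
    [1,0.52,3.2,0,0,0,0],
    [1,0.58,3.6,0,0,0,0],
    [1,0.65,4.0,0,0,0,0],
    [1,0.71,4.4,0,0,0,0],
    [1,0.78,4.8,0,0,0,0],
    [1,0.84,5.2,0,0,0,0],
    [1,0.91,5.6,0,0,0,0],
    [1,0.97,6.0,0,0,0,0],
    [1,1.04,6.4,0,0,0,0],
    [1,1.1,6.8,0,0,0,0],
    [1,1.16,7.2,0,0,0,0],
    [1,1.2,7.4,0,0,0,0],
    [1,1.2,7.4,0,0,0,0]
  ]
}}

```text
t: 4.45
tool_pos: [0.6008, 0.0939, 0.1183]
orientation: [-0.253, -3.13, -0.001]
force: [0.9, -0.7, -0.0]
opening: 0.0003
```

>>> {"fn": "drive_tool", "kwargs": {
  "increments": [
    [1,0.03,0.2,0,0,0,0],
    [1,0.06,0.35,0,0,0,0],
    [1,0.08,0.5,0,0,0,0],
    [1,0.08,0.5,0,0,0,0]
  ]
}}

```text
t: 4.78
tool_pos: [0.6028, 0.1053, 0.1182]
orientation: [-0.255, -3.13, -0.001]
force: [-0.7, -0.6, -0.3]
opening: 0.0004
```

```bash
python3 - <<'E'
from h import *
shot('side','side3');shot('top','top3')
E
```

```text
(no output)
```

View pics/side3.png

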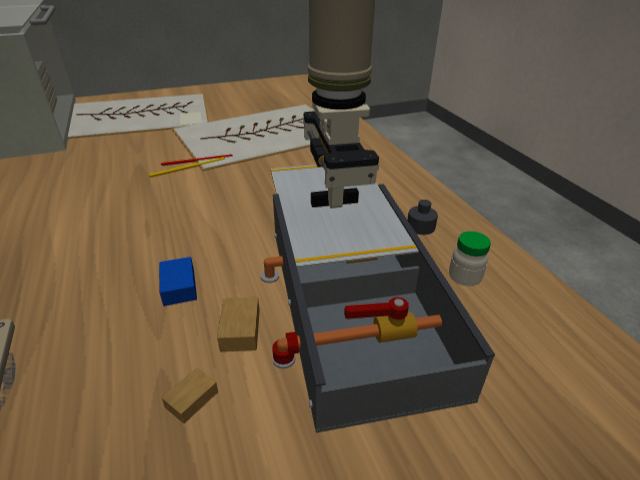

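View pics/top3.png

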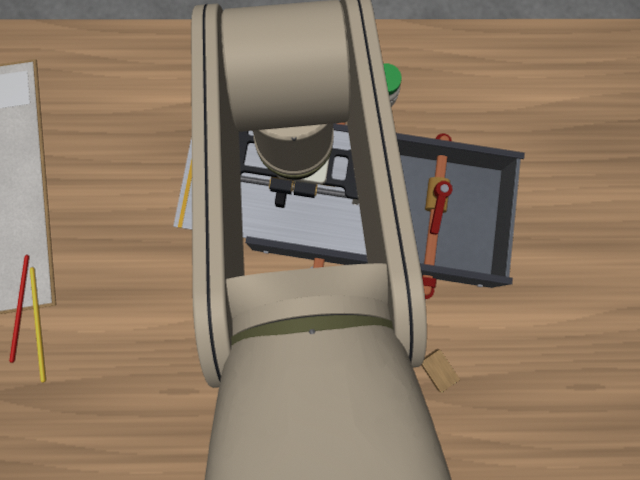

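The marked valve is now uncovered and its red handle points toward the robot, so box +x is world +x. The force still reads low, so the cover isn't at its end stop yet.

>>> {"fn": "drive_tool", "kwargs": {
  "increments": [
    [1,0.02,0.1,0,0,0,0],
    [1,0.03,0.2,0,0,0,0],
    [1,0.05,0.3,0,0,0,0],
    [1,0.05,0.3,0,0,0,0]
  ]
}}

```text
t: 5.22
tool_pos: [0.6045, 0.1125, 0.1186]
orientation: [0.255, 3.131, 0.0]
force: [0.7, -1.6, -0.9]
opening: 0.0007
```

>>> {"fn": "drive_tool", "kwargs": {
  "increments": [
    [1,0.02,0.1,0,0,0,0],
    [1,0.03,0.2,0,0,0,0],
    [1,0.03,0.2,0,0,0,0]
  ]
}}

```text
t: 5.47
tool_pos: [0.6051, 0.116, 0.1186]
orientation: [-0.256, -3.131, 0.004]
force: [-1.1, -8.5, 0.2]
opening: 0.0006
```

>>> {"fn": "drive_tool", "kwargs": {
  "increments": [
    [1,0.02,0.12,0,0,0,0],
    [1,0.02,0.12,0,0,0,0],
    [1,0.02,0.12,0,0,0,0]
  ]
}}

```text
t: 5.72
tool_pos: [0.6051, 0.1162, 0.1186]
orientation: [-0.257, -3.129, 0.01]
force: [-6.0, -19.3, 4.4]
opening: 0.0004
```

The cover has hit its stop: the force rose to 19 N with no further motion. I'll back off, then measure the handle from the pictures.

>>> {"fn": "drive_tool", "kwargs": {
  "increments": [
    [1,-0.06,-0.4,0,0,0,0],
    [1,-0.16,-1.0,0,0,0,0],
    [1,-0.16,-1.0,0.7,0,0,0],
    [1,-0.16,-1.0,1.7,0,0,0],
    [1,-0.16,-1.0,2.5,0,0,0]
  ]
}}

```text
t: 6.13
tool_pos: [0.6014, 0.0947, 0.182]
orientation: [-0.256, -3.131, -0.001]
force: [0.6, -0.4, 0.8]
opening: 0.0003
```

```bash
python3 - <<'E'
from h import *
for n,zz in (('top3',.074),('side3',.074)):
    c=load(n); im=c['image'].astype(int)
    m=((im[:,:,0]>110)&(im[:,:,1]<45)&(im[:,:,2]<45)).astype(np.uint8)
    n_,l,s,ce=cv2.connectedComponentsWithStats(m)
    for i in range(1,n_):
        if s[i,4]>40: print(n,s[i],ce[i])
c=load('top3'); cv2.imwrite('pics/z3.png',cv2.resize(c['image'][120:300,380:530],None,fx=4,fy=4,interpolation=cv2.INTER_CUBIC)[:600,:,::-1])
c=load('side3'); cv2.imwrite('pics/z3s.png',cv2.resize(c['image'][250:400,270:470],None,fx=4,fy=4,interpolation=cv2.INTER_CUBIC)[:,:,::-1])
print(robot.read_state()['force'])
E
```

```text
top3 [432 181  20  52 334] [439.82035928 205.83233533]
top3 [ 10 256  18 106 218] [ 18.32110092 312.08256881]
top3 [423 277  11   9  56] [428.05357143 281.14285714]
side3 [162 156  60   8  66] [191.34848485 159.5       ]
[ 0.56919157 -0.39232445  0.79381708]
```

View pics/z3.png

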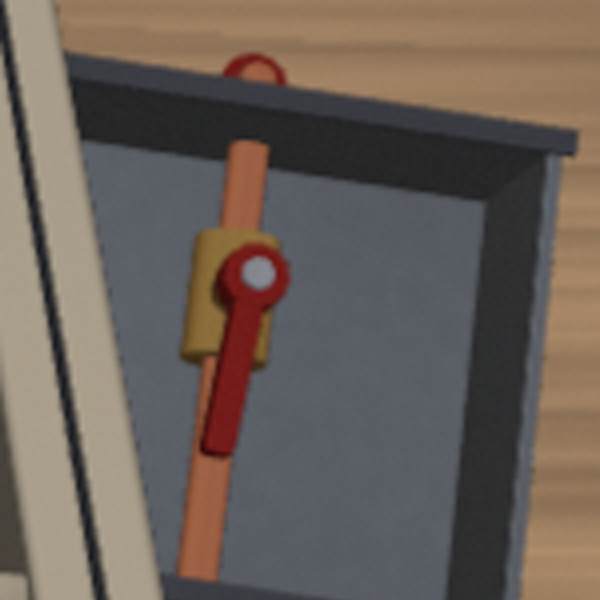

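View pics/z3s.png

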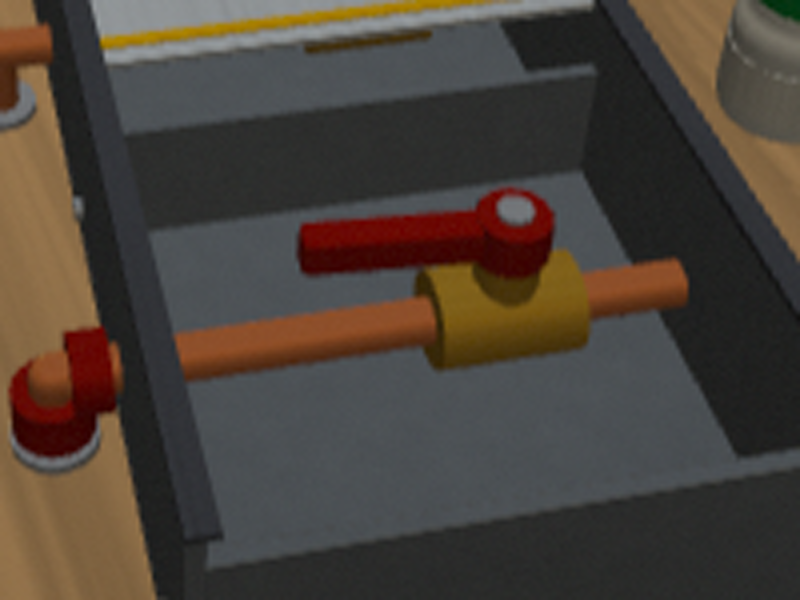

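```bash
python3 - <<'E'
from h import *
t=load('top3');s=load('side3')
for z in(.074,.078,.082): print('piv',z,ray(t,444.5,188,z).round(4),ray(s,399,302.7,z).round(4))
print('end',ray(t,434.5,233.8,.070).round(4),ray(s,346.5,312,.066).round(4))
b=np.array([.583,-.028]);Y=np.array([.160,.987]);X=np.array([.987,-.160])
p=b-.085*Y+.03*X;print('nominal pivot',p)
E
```

```text
piv 0.074 [ 0.6014 -0.117   0.074 ] [ 0.6021 -0.1141  0.074 ]
piv 0.078 [ 0.6004 -0.116   0.078 ] [ 0.5997 -0.1175  0.078 ]
piv 0.082 [ 0.5994 -0.1149  0.082 ] [ 0.5972 -0.121   0.082 ]
end [ 0.532  -0.0997  0.07  ] [ 0.5355 -0.0985  0.066 ]
nominal pivot [ 0.59901  -0.116695]
```

Averaging both views, the pivot is at about (0.600,-0.1165) and the bar end at (0.533,-0.099). The handle is therefore only about 5° from open. I'll move behind the bar on its -y side, then go down.

>>> {"fn": "drive_tool", "kwargs": {
  "increments": [
    [1,-0.2,-0.6,0,0,0,0],
    [1,-0.4,-1.6,0,0,0,0],
    [1,-0.8,-2.9,0,0,0,-0.05],
    [1,-1.1,-4.2,0,0,0,-0.09],
    [1,-1.4,-5.5,0,0,0,-0.09],
    [1,-1.8,-6.8,0,0,0,-0.09],
    [1,-2.1,-8.1,0,0,0,-0.09],
    [1,-2.4,-9,0,0,0,-0.09],
    [1,-2.46,-9.43,0,0,0,-0.09],
    [1,-2.46,-9.43,0,0,0,-0.09],
    [1,-2.46,-9.43,0,0,0,-0.09]
  ]
}}

```text
t: 7.05
tool_pos: [0.54, -0.1406, 0.1809]
orientation: [0.398, 3.116, 0.001]
force: [0.0, 0.5, 0.6]
opening: 0.0003
```

```bash
python3 - <<'E'
from h import *
print(robot.read_state()['tool_pos'],robot.read_state()['q'])
shot('side','side4')
E
```

```text
[ 0.54004786 -0.14061536  0.18088377] [-3.47113650e-01  5.53510534e-02  1.68349544e+00  8.26897905e-04
  1.40287868e+00 -1.66383777e+00]
```

View pics/side4.png

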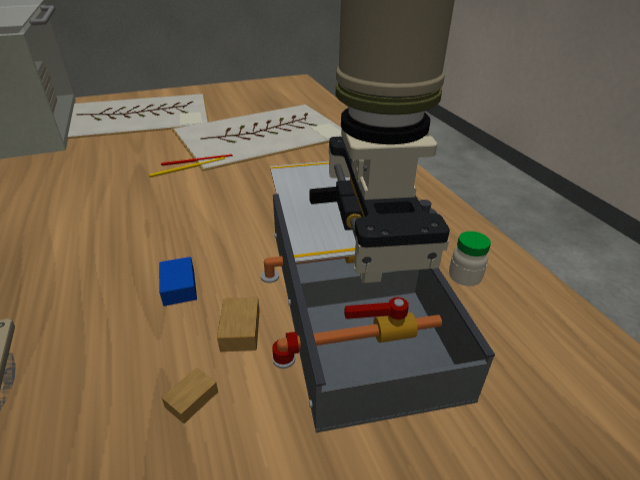

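>>> {"fn": "drive_tool", "kwargs": {
  "increments": [
    [1,0,0,-0.8,0,0,0],
    [1,0,0,-1.6,0,0,0],
    [1,0,0,-2.4,0,0,0],
    [1,0,0,-3.2,0,0,0],
    [1,0,0,-3.95,0,0,0],
    [1,0,0,-3.95,0,0,0],
    [1,0,0,-3.95,0,0,0]
  ]
}}

```text
t: 7.68
tool_pos: [0.5395, -0.1388, 0.0813]
orientation: [-0.393, -3.114, -0.002]
force: [-0.2, -0.3, 1.0]
opening: 0.0002
```

```bash
python3 - <<'E'
from h import *
s=robot.read_state(); print(s['tool_pos'],s['force'])
shot('side','side5')
p0=s['tool_pos'][:2]; piv=np.array([.600,-.1165])
for th in list(range(165,79,-5))+[78,76]:
    a=np.radians(th); off=.0235
    P=piv+.052*np.array([np.cos(a),np.sin(a)])+off*np.array([-np.sin(a),np.cos(a)])
    print(th,((P-p0)/.025).round(2),round(np.radians(th-165.5),3))
E
```

```text
[ 0.53951259 -0.13881527  0.08134367] [-0.22904579 -0.26041212  1.04112022]
165 [0.17 0.52] -0.009
160 [0.14 0.72] -0.096
155 [0.14 0.92] -0.183
150 [0.15 1.12] -0.271
145 [0.18 1.32] -0.358
140 [0.22 1.51] -0.445
135 [0.28 1.7 ] -0.532
130 [0.36 1.88] -0.62
125 [0.46 2.06] -0.707
120 [0.57 2.22] -0.794
115 [0.69 2.38] -0.881
110 [0.82 2.53] -0.969
105 [0.97 2.66] -1.056
100 [1.13 2.78] -1.143
95 [1.3  2.88] -1.23
90 [1.48 2.97] -1.318
85 [1.66 3.05] -1.405
80 [1.85 3.1 ] -1.492
78 [1.93 3.12] -1.527
76 [2.01 3.14] -1.562
```

View pics/side5.png

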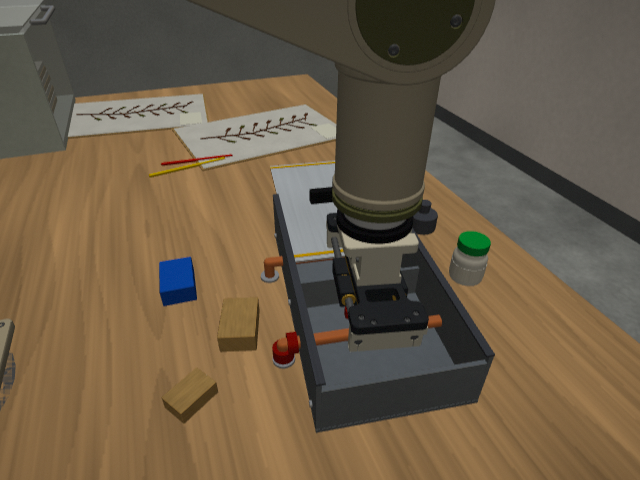

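The fingers are down in the box behind the bar with no contact force. Now the turning arc, rotating the tool along with the handle.

>>> {"fn": "drive_tool", "kwargs": {
  "increments": [
    [1,0.17,0.26,0,0,0,0],
    [1,0.17,0.52,0,0,0,-0.01],
    [1,0.14,0.72,0,0,0,-0.1],
    [1,0.14,0.92,0,0,0,-0.18],
    [1,0.15,1.12,0,0,0,-0.27],
    [1,0.18,1.32,0,0,0,-0.36],
    [1,0.22,1.51,0,0,0,-0.445],
    [1,0.28,1.7,0,0,0,-0.53],
    [1,0.36,1.88,0,0,0,-0.62],
    [1,0.46,2.06,0,0,0,-0.71],
    [1,0.57,2.22,0,0,0,-0.79],
    [1,0.69,2.38,0,0,0,-0.88],
    [1,0.82,2.53,0,0,0,-0.97],
    [1,0.97,2.66,0,0,0,-1.06],
    [1,1.13,2.78,0,0,0,-1.14],
    [1,1.3,2.88,0,0,0,-1.23],
    [1,1.48,2.97,0,0,0,-1.32],
    [1,1.66,3.05,0,0,0,-1.4],
    [1,1.66,3.05,0,0,0,-1.4],
    [1,1.66,3.05,0,0,0,-1.4]
  ]
}}

```text
t: 9.4
tool_pos: [0.5823, -0.0637, 0.0833]
orientation: [2.307, 2.131, 0.002]
force: [-1.0, 0.6, -0.1]
opening: 0.0004
```

```bash
python3 - <<'E'
from h import *
s=robot.read_state(); print(s['tool_pos'],s['force'])
shot('side','side6')
E
```

```text
[ 0.58230596 -0.06372006  0.08326508] [-1.0349888   0.63224597 -0.07374347]
```

View pics/side6.png

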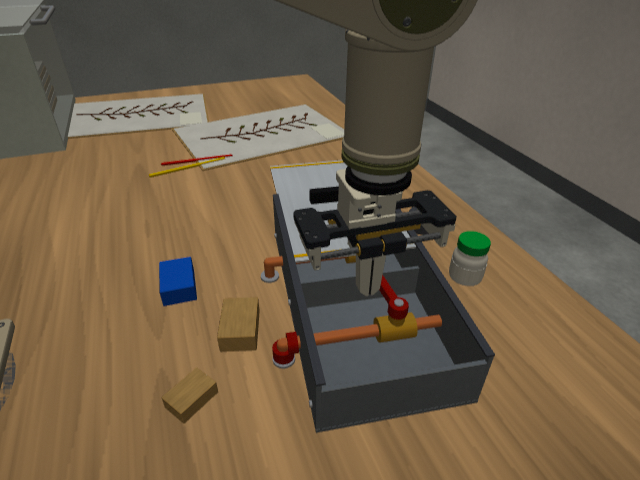

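The handle is nearly across the pipe. I'll press on toward +x in small steps until it reaches the stop.

>>> {"fn": "drive_tool", "kwargs": {
  "increments": [
    [1,0.08,0.0,0,0,0,-0.04],
    [1,0.16,0.0,0,0,0,-0.07],
    [1,0.24,-0.02,0,0,0,-0.07],
    [1,0.24,-0.02,0,0,0,-0.07]
  ]
}}

```text
t: 9.78
tool_pos: [0.5873, -0.0642, 0.0825]
orientation: [-2.38, -2.048, -0.0]
force: [-2.9, 1.6, 0.3]
opening: 0.0005
```

>>> {"fn": "drive_tool", "kwargs": {
  "increments": [
    [1,0.06,-0.01,0,0,0,0],
    [1,0.12,-0.02,0,0,0,0],
    [1,0.12,-0.02,0,0,0,0]
  ]
}}

```text
t: 10.03
tool_pos: [0.5887, -0.0643, 0.0824]
orientation: [-2.378, -2.046, 0.004]
force: [-12.4, 5.1, 9.3]
opening: 0.0005
```

>>> {"fn": "drive_tool", "kwargs": {
  "increments": [
    [1,0.05,-0.01,0,0,0,0],
    [1,0.1,-0.02,0,0,0,0],
    [1,0.1,-0.02,0,0,0,0]
  ]
}}

```text
t: 10.28
tool_pos: [0.5891, -0.0644, 0.0823]
orientation: [-2.375, -2.044, 0.009]
force: [-24.8, 8.2, 20.0]
opening: 0.0007
```

The force rose to 25 N with only about 0.4 mm of motion, so the handle is at its stop. I'll back off, lift and move clear.

>>> {"fn": "drive_tool", "kwargs": {
  "increments": [
    [1,-0.5,0.08,0,0,0,0],
    [1,-1.1,0.17,0,0,0,0],
    [1,-1.1,0.17,0,0,0,0],
    [1,-1.1,0.17,1,0,0,0],
    [1,-1.1,0.17,2.2,0,0,0],
    [1,-1.1,0.17,3.4,0,0,0],
    [1,-1.1,0.17,4.6,0,0,0],
    [1,-1.1,0.17,5.2,0,0,0]
  ]
}}

```text
t: 10.95
tool_pos: [0.568, -0.0622, 0.2176]
orientation: [2.378, 2.044, 0.007]
force: [-0.2, -0.0, 0.7]
opening: 0.0004
```

>>> {"fn": "drive_tool", "kwargs": {
  "increments": [
    [1,-0.3,0.6,0,0,0,0],
    [1,-0.6,1.6,0,0,0,0],
    [1,-1,2.9,0,0,0,0],
    [1,-1.4,4.2,0,0,0,0],
    [1,-1.8,5.5,0,0,0,0],
    [1,-2.2,6.8,0,0,0,0],
    [1,-2.6,8.1,0,0,0,0],
    [1,-3,9.4,0,0,0,0],
    [1,-3.4,10.7,0,0,0,0],
    [1,-3.8,12,0,0,0,0],
    [1,-4.2,13.3,0,0,0,0],
    [1,-4.6,14.4,0,0,0,0],
    [1,-4.8,15,0,0,0,0],
    [1,-4.8,15,0,0,0,0]
  ]
}}

```text
t: 12.12
tool_pos: [0.4436, 0.3166, 0.2115]
orientation: [-2.378, -2.051, 0.0]
force: [0.9, 0.3, 0.1]
opening: 0.0004
```

```bash
python3 - <<'E'
from h import *
s=robot.read_state(); print(s['tool_pos'],s['force'],s['t'])
shot('side','side7');t=shot('top','top7')
cv2.imwrite('pics/z7.png',cv2.resize(t['image'][60:300,130:530],None,fx=2,fy=2,interpolation=cv2.INTER_CUBIC)[:,:,::-1])
E
```

```text
[0.44364936 0.31664203 0.21145887] [0.9175204  0.30521812 0.12278972] 12.1167
```

View pics/side7.png

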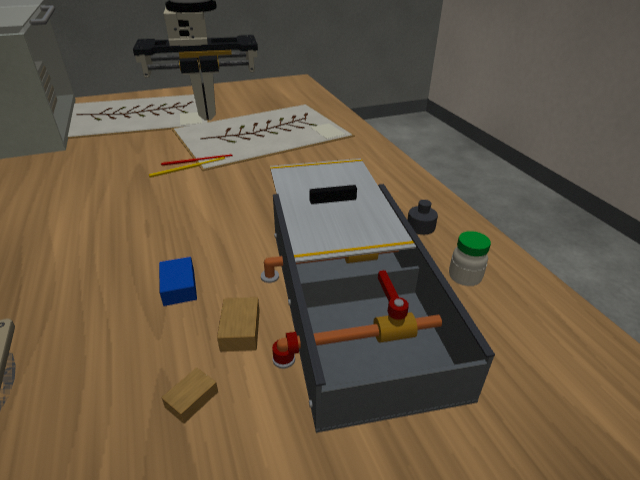

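View pics/z7.png

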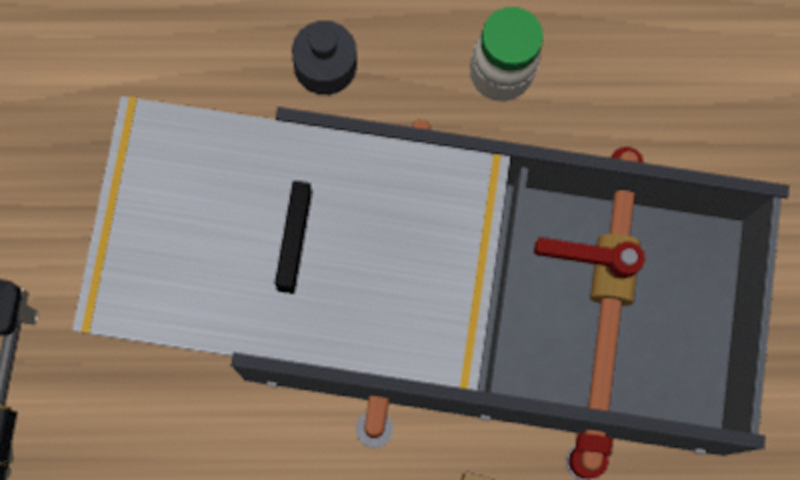

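```bash
python3 - <<'E'
from h import *
t=load('top7'); f=lambda u,v,z:ray(t,130+u/2,60+v/2,z)[:2]
a=f(629,257,.078);b=f(537,246,.070);d=b-a;print(np.degrees(np.arctan2(d[1],d[0])),np.linalg.norm(d),'want 80.8')
tb=f(294,237,.106)-np.array([.583,-.028]);print(tb@np.array([.16,.987]),'want .165')
print(robot.close_job())
E
```

```text
80.91844834820975 0.06858387194117113 want 80.8
0.1641669203452699 want .165
the job is handed in; nothing more can be done
None
```

The gas is shut off and I've handed the job in. No check failed or disagreed.

- **Cover:** I pushed it by its black tab to its end stop on the box's +y side, away from the red-banded valve. At the stop the force rose to about 19 N with no further motion. The last top picture puts the cover at 0.164 m, against 0.165 m for fully aside.
- **Red handle:** I then pushed it round to its stop, where the force rose to about 26 N with only about 0.4 mm of motion. The last picture shows the bar at 80.9°, against 80.8° expected for fully shut.
- **Everything else:** The last pictures show the glue jar, press weight and seed box where they were. I didn't go near the black-handled valve; its handle stayed hidden under the cover, so I couldn't check it by sight.

The robot was clear and touching nothing at hand-in, about 12 s into the 45 s allowed.

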